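# Slide a culture dish under the condenser bridge

### The job

Take the dish with the red rim from the warm plate and set it flat in the round well of the dish carrier. Then push the carrier gently along its track, under the low condenser bridge and against the sprung buffer, until the red side catch snaps into the carrier's notch and holds it there. Push no harder than it needs, and leave the other dish and everything else where it is.

Things in the scene. Friction and masses are not known exactly. Their poses are not given: they have to be found in the camera images.
- dish: closed round culture dish with a red rim and red top disc, 42 mm diameter, 16 mm high, 30 g, glass; stands on the warm plate. Origin: centre of its underside, z up.
- dish_b: the same dish with a yellow rim and top; stands about 96 mm from the other on the same warm plate and stays there. Origin: centre of its underside.
- warm_plate: fixed white box, 200 (x) x 130 (y) x 30 mm high, flat steel top, carrying both dishes; stands left or right of the stage, opposite the blue tube rack (190 x 120 mm, up to 70 mm high). Origin: centre of its underside.
- stage: fixed black base 400 (x) x 160 (y) x 20 mm, from 190 mm behind to 210 mm beyond its origin. Origin: on the table under the track's centre line; x along the track away from the robot (the pushing direction), y left, z up. Its top, 20 mm up, is the track, between aluminium rails 83 mm apart inside, each 12 mm wide, 10 mm above the track, at x = -190 to 170 mm.
- bridge (a point): middle of the underside of the white bridge, 44 mm above the table (24 above the track, 4 over a seated dish), at the stage's x = 90 mm. The bridge is 36 mm deep along x and 160 mm wide, pillars outside the rails; condenser and small arms on it rise to 142 mm above the track.
- track (a point): on the track surface over the stage's origin (the stage's x = 0). Beyond the bridge a brass stop bears a sprung black buffer; staff re-set it up to 12 mm either way (unmeasured) and the catch goes with it. At the middle setting the carrier meets the buffer with its origin at x = 57 mm and is home at 60. The buffer starts at 2 N, stiffens 1.8 N per mm, is solid after 8 mm.
- carrier: loose, slippery aluminium plate 180 (x) x 80 (y) x 8 mm, about 300 g, near the track's robot end, 1.5 mm play to each rail. Origin: centre of its underside, x as the stage's. Notch 24 (x) x 8 mm in its left (+y) edge at x = 42 to 66 mm. Along the rear edge an upright blue lip to push on: 70 mm wide, 6 thick, top 20 mm above the track; at home still about 100 mm short of the bridge.
- well (a point): centre of the floor of the carrier's round well, at the carrier's x = 30 mm, 4 mm above its underside; the well is 46 mm wide and 4 mm deep. The dish's underside comes to rest here.
- lip (a point): middle of the flat rear face of carrier and lip (the end towards the robot), 10 mm above the track.
- catch (a joint): red sprung catch in the left rail just beyond the bridge, in m: 0 = fully out (at the start, and again in the notch), 0.0035 to 0.0065 = pushed aside by the passing carrier's edge (a few N). It snaps in once the buffer is pressed in 3 mm (7.4 N, plus 1 to 3 N drag): a push of 12 to 13 N surely does it, 20 N is too much. Its square back then holds the carrier.
- objective_a: bystander: steel objective case on a round blue base, 100 mm wide, 66 mm high. Origin: centre of its underside.
- objective_b: bystander: a second one like it.
- spray: bystander: white bottle with a blue cap, 60 mm wide, 170 mm high. Origin: centre of its underside.
- tip_box: bystander: orange pipette tip box 120 x 80 x 60 mm. Origin: centre of its underside.
- dish_stack: bystander: stack of four clear dishes, 60 mm wide, 55 mm high. Origin: centre of its underside.
Things that resemble listed ones, but are neither listed nor needed, are in the scene too. There is more than one size of the dish; the job needs the smallest. Several things have the shape of the carrier; the one meant has the colours described above.

How it is judged:
On the way:
1. the red-rimmed dish sits flat in the carrier's well, let go, before the carrier goes under the bridge (horizontal distance between dish and well below 0.004 m and z of dish in the frame of well between -0.0015 and 0.0015 m and angle between the z axis of dish and the z axis of carrier, either way round below 0.06 rad and x of carrier in the frame of stage below 0 m and contact force between the fingers and dish below 0.05 N), for 0.2 s.
At the end, for the whole second after the job is handed in: The red-rimmed dish sits flat in the well (within 4 mm of its centre, underside within 1.5 mm of its floor), the carrier is under the bridge (its origin beyond x = 43 mm of the stage) with the side catch out in its notch (joint under 1.5 mm), all at rest and let go (horizontal distance between dish and well below 0.004 m and z of dish in the frame of well between -0.0015 and 0.0015 m and angle between the z axis of dish and the z axis of carrier, either way round below 0.06 rad and x of carrier in the frame of stage above 0.043 m and value of joint catch below 0.0015 m and linear speed of each of carrier, dish below 0.01 m/s); the robot touches nothing.
It fails at once if the carrier is pressed on the stage, its rails, buffer or catch with more than 30 N in all (weight, guiding and buffer together: a push of about 20 N) (contact force between carrier and stage above 30 N).
It fails at once if the dish strikes the bridge or stage with more than 4 N (contact force between dish and stage above 4 N).
It fails at once if the dish is tipped by more than 35 degrees (angle between dish's own z axis and vertical above 0.6 rad).
It fails at once if the yellow dish, the blue weights, bottle, tip box or dish stack is moved by more than 15 mm (distance of any of dish_b, objective_a, objective_b, spray, tip_box, dish_stack from where it was at the start of the episode above 0.015 m).
It also fails if it takes over 61 s, if anything falls off the work surface, if the arm or the gripper's body presses on something with over 40 N, if the wrist force passes 120 N, or if a joint passes its speed limit or range.

### The arm

A 7-joint arm with a two-finger parallel gripper is mounted at the origin on the work surface. World frame = base frame: x ahead of the robot, y to its left, z up, the work surface at z = 0. Lengths are in m, angles in rad, forces in N, time in s.
With the tool pointing down it reaches from about 0.4 to 0.85 m from the base axis. Payload 10.4 kg.
Tool frame: the origin (TCP) lies at the very end of the fingers, on their centre line; the grasp point (between the pads) lies 19 mm behind it; z points along the fingers, y is the line along which they close (so a half turn about z gives the same grasp; the last joint's range is limited). The gripper opens to 85 mm and grips with 20 to 120 N. Pads are 22 mm wide; open, the fingers measure 114 mm over their backs; the gripper's body (76 mm by 85 mm) begins 54 mm behind the grasp point. The pads swing forward as they close: fully open they stand 13 mm farther back than shut.
Start: joints at [1.315, 0.332, -0.065, 1.46, 0.022, 1.35, -0.088], TCP at [0.144, -0.608, 0.231] pointing down, gripper open.
Joint ranges: [-2.6, 2.6], [-0.5, 2.12], [-1.47, 1.34], [0.16, 2.42], [-1.27, 4.41], [0.06, 2.06], [-2.6, 2.6]. Speed limits (rad/s): [2.22, 2.22, 2.79, 2.79, 3.14, 3.14, 3.14].

### API

Orientations are given as a 3x3 rotation matrix whose columns are the frame's x, y, z axes.
In Python, from rig import arm gives the robot as it stands. The module is installed in compiled form; this text tells all that it offers.
- The arm moves only by the shell command python3 -m pendant 'ROWS'. ROWS is a JSON object of lists of equal length, an entry for each row: "linear": the shift along the tool's x, y, z in m, a list of three; "yaw": the turn about the tool's z in degrees; "grip": the finger opening in m, from 0 to 0.0854. In form: {"linear": [[tx, ty, tz], ...], "yaw": [yaw, ...], "grip": [grip, ...]}. A call has 1 to 8 rows; each row is the pose to reach, as a shift and turn from the pose commanded when the call began, along the tool's axes at that moment; what a row does not reach only later rows make up. A row lasts 1/12 s, in which the tool goes at most 41.7 mm and 7.16 degrees, less where a joint would pass 70% of its speed; a pose out of reach is approached as far as the arm can. A call with a gripper value outside its range is refused whole. The fingers move at their own pace and stop on an object; the grip force is fixed at half the most. Time passes only in rows, so rows that repeat a pose let the fingers close. It gives the time, the measured TCP pose, the force and the opening at its end, in the units of the state.
- arm.get_state(): the state, without advancing time (a new reading comes with each control period).
- arm.get_image(name): name is "scene" or "top" or "wrist"; returns a dict with "frame" (480x640x3 uint8, red, green, blue), "range_z" (480x640 float32, m along the optical axis (not along the pixel's ray), 0 where there is no reading), "camera_matrix" (3x3 intrinsics, pixels), "k1" (the pictures are not rectified: a ray, as slopes to the right and down, at radius r is drawn at 1 + k1 r^2 times it, then the intrinsics apply), "extrinsics" (4x4, takes a point from world to camera coordinates). Camera axes: x right, y up, looking along -z (the intrinsics and any distortion apply to the point x, -y, -z); pixel columns grow to the right and rows downward; lengths in m; the calibration is good to about 2 mm. A picture is of the moment at which its call begins.
- arm.job_done(): hands the job in, once; it reports no verdict.
The state is a dict: "time_s": time; "joint_positions": joint angles; "joint_velocities": joint speeds; "effort": joint torques, N m; "position": TCP position; "tool_rot": TCP orientation; "contact_force": force on the tool from outside, world axes, zero at the start; "ft_torque": the same for the moment, N m; "gripper_width": finger opening in m.
Only numpy, scipy, OpenCV 4.12 (cv2) and the standard library are available. Lean on these libraries where they do the work, as an engineer would, in place of code of your own. Each camera call takes 0.05 s, during which the arm holds its last target. There are 200 camera calls.

## Working session

There is one attempt and no reset: what is moved stays moved. The work goes in short steps, Python scripts to look and compute and a shell command to move; the robot and the scene stay as the last step left them, time stands still between calls to the robot, and variables do not carry over. Pictures are saved under pics/ and viewed, on a budget of 10 in all, crops included, one or two more only if the job needs it, and the job is handed in when it is done.

```bash
mkdir -p pics; cat > h.py <<'E'
import numpy as np, cv2
from rig import arm
def snap(n):
    d=arm.get_image(n); np.savez(f'{n}.npz',**{k:np.array(v) for k,v in d.items()}); return d
def load(n): return dict(np.load(f'{n}.npz'))
def ray(d,u,v):
    K=d['camera_matrix'];k=float(d['k1'])
    p=cv2.undistortPoints(np.array([[[u,v]]],float),K,np.array([k,0,0,0,0.]))[0,0]
    return np.array([p[0],-p[1],-1.])
def world(d,u,v,z=None):
    E=d['extrinsics'];R=E[:3,:3];t=E[:3,3];r=R.T@ray(d,u,v);c=-R.T@t
    if z is None:
        s=float(d['range_z'][int(round(v)),int(round(u))])
    else: s=(z-c[2])/r[2]
    return c+s*r
def proj(d,P):
    E=d['extrinsics'];q=E[:3,:3]@np.array(P)+E[:3,3];x,y=q[0]/-q[2],-q[1]/-q[2]
    f=1+float(d['k1'])*(x*x+y*y);K=d['camera_matrix'];return K[0,0]*x*f+K[0,2],K[1,1]*y*f+K[1,2]
E
python3 - <<'E'
from h import *
for n in('top','scene'):
    d=snap(n);cv2.imwrite(f'pics/{n}1.png',d['frame'][:,:,::-1])
    E=d['extrinsics'];print(n,-E[:3,:3].T@E[:3,3],d['k1'],d['camera_matrix'].tolist())
s=arm.get_state();print(s)
E
```

```text
top [0.32575965 0.01789975 1.13382075] 0.02484272904349313 [[468.23523478313865, 0.0, 321.2093378265599], [0.0, 468.23523478313865, 240.43235522576123], [0.0, 0.0, 1.0]]
scene [ 1.0751929  -0.41771021  1.05962838] 0.03259306000687286 [[492.9969326505499, 0.0, 312.8408113258182], [0.0, 492.9969326505499, 246.50317940263287], [0.0, 0.0, 1.0]]
{'time_s': 0.1, 'joint_positions': array([ 1.31540749,  0.33281345, -0.06469938,  1.46086975,  0.0215652 ,
        1.34994626, -0.08850382]), 'joint_velocities': array([ 0.00145685, -0.00302666, -0.00019619, -0.00190493, -0.00089889,
       -0.00031147, -0.00076797]), 'effort': array([ 1.33637473e-03, -6.26748347e+01,  4.91903932e-02, -3.92434251e+01,
        1.62518903e-02,  6.98870339e-03, -6.22156040e-05]), 'position': array([ 0.14410589, -0.607791  ,  0.23058659]), 'tool_rot': array([[ 9.73025099e-01,  2.30699031e-01, -3.38465436e-04],
       [ 2.30699277e-01, -9.73024231e-01,  1.29983503e-03],
       [-2.94643903e-05, -1.34285584e-03, -9.99999098e-01]]), 'contact_force': array([-0.83364905, -0.08795944, -0.43701113]), 'ft_torque': array([-0.02962491,  0.00819708,  0.02310369]), 'gripper_width': 0.08557141316817332}
```

View pics/top1.png

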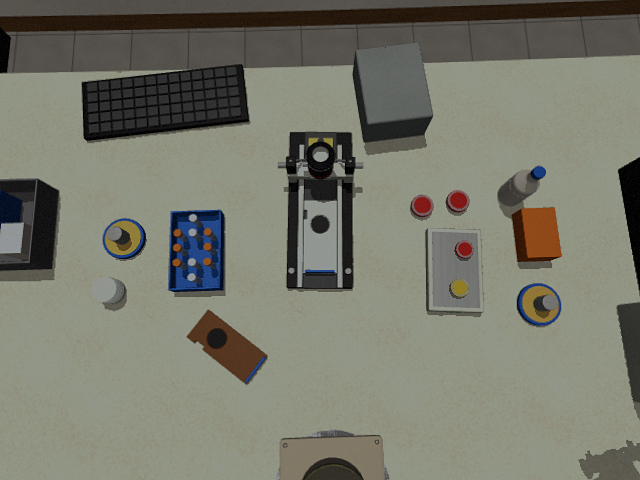

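View pics/scene1.png

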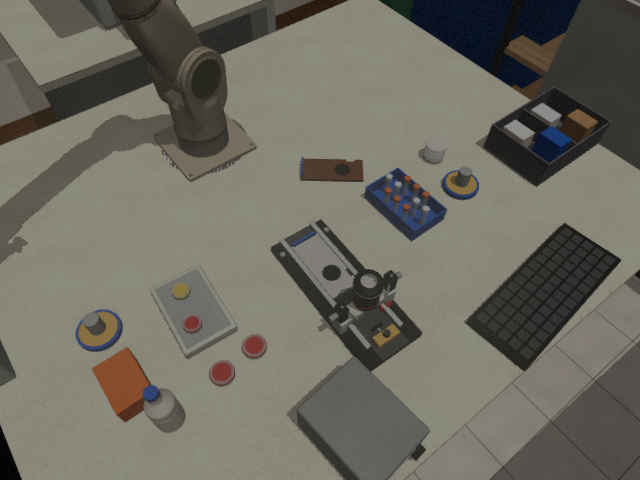

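Top view: red discs are at (465,249) on the plate, and at (422,206) and (458,201) on the table. The one on the warm plate, next to the yellow dish at (459,289), fits, and it is the smallest. The carrier shape appears as an aluminium plate with a blue lip on the stage at (320,237) and as a brown one at (227,346); the aluminium one is meant. I'll confirm both in one enlarged crop.

```bash
python3 - <<'E'
from h import *
d=load('top');f=d['frame'][:,:,::-1]
a=cv2.resize(f[125:295,280:360],None,fx=3.5,fy=3.5,interpolation=cv2.INTER_CUBIC)
b=cv2.resize(f[185:320,400:500],None,fx=4.4,fy=4.4,interpolation=cv2.INTER_CUBIC)
h=max(a.shape[0],b.shape[0]);p=lambda x:np.pad(x,((0,h-x.shape[0]),(0,0),(0,0)))
cv2.imwrite('pics/crop1.png',np.hstack([p(a),p(b)]))
for n,u,v,z in [('dish',465,249,.046),('dishb',459,289,.046),('r1',422,206,.02),('r2',458,201,.02),('well',320,224,.024),('lip',320,272,.04)]:
    print(n,world(d,u,v).round(4),world(d,u,v,z).round(4))
hsv=cv2.cvtColor(d['frame'],cv2.COLOR_RGB2HSV)
red=((hsv[...,0]<8)|(hsv[...,0]>172))&(hsv[...,1]>150)&(hsv[...,2]>80)
yel=(abs(hsv[...,0].astype(int)-26)<6)&(hsv[...,1]>150)&(hsv[...,2]>80)
for nm,m in(('red',red),('yel',yel)):
    n,l,s,c=cv2.connectedComponentsWithStats(m.astype('uint8'))
    for i in range(1,n):
        if s[i,4]>60:print(nm,s[i],c[i].round(1),world(d,*c[i],.046).round(4))
E
```

```text
dish [ 0.5269 -0.3338  0.0435] [ 0.5265 -0.3329  0.046 ]
dishb [ 0.4326 -0.3096  0.0463] [ 0.4326 -0.3097  0.046 ]
r1 [ 0.6418 -0.2453  0.0229] [ 0.6427 -0.246   0.02  ]
r2 [ 0.6524 -0.3358  0.0202] [ 0.6525 -0.3358  0.02  ]
well [0.6031 0.0075 0.0283] [0.6042 0.0074 0.024 ]
lip [0.4846 0.0114 0.034 ] [0.4837 0.0114 0.04  ]
red [450 192  17  16 206] [458.2 199.9] [ 0.6477 -0.3283  0.046 ]
red [414 197  17  16 209] [422.2 204.6] [ 0.6387 -0.2405  0.046 ]
red [458 243  14  13 136] [464.8 248.6] [ 0.5274 -0.3326  0.046 ]
yel [106 221  34  34 463] [125.3 238. ] [0.5795 0.4689 0.046 ]
yel [453 281  14  13 143] [459.5 287. ] [ 0.4372 -0.3112  0.046 ]
yel [523 287  35  35 501] [535.2 303. ] [ 0.3949 -0.481   0.046 ]
```

View pics/crop1.png

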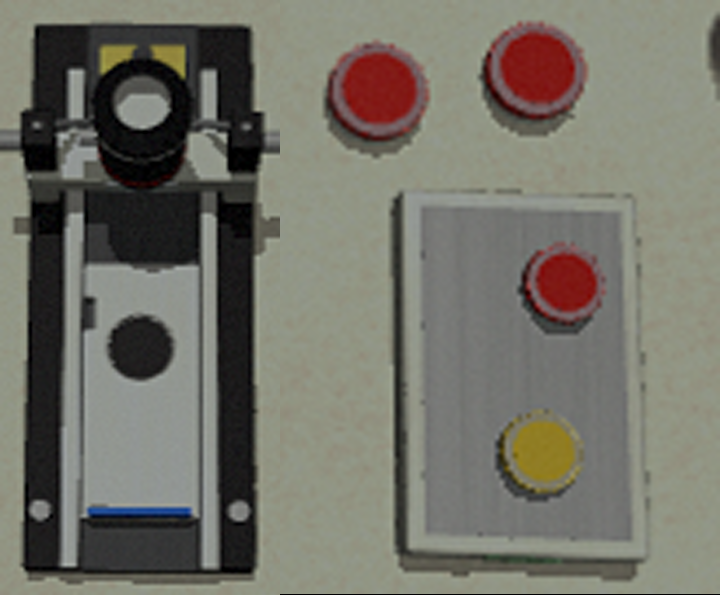

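The crop confirms both: the smaller red dish on the plate at (465,249), and the aluminium carrier with blue lip, its well at (320,224) and the notch on its left. Moving over the dish now.

```bash
python3 -m pendant '{"linear":[[0.036,-0.015,0],[0.073,-0.03,0],[0.109,-0.045,0],[0.145,-0.06,0],[0.182,-0.075,0],[0.218,-0.09,0],[0.254,-0.105,0],[0.291,-0.12,0]],"yaw":[2,4,6,8,10,12,14,15.2],"grip":[0.085,0.085,0.085,0.085,0.085,0.085,0.085,0.085]}'
python3 - <<'E'
from h import *
s=arm.get_state();R=s['tool_rot'];print(R.round(4),R.T@(np.array([.527,-.333,.16])-s['position']))
E
```

```text
time_s: 0.77
position: [0.4007, -0.4229, 0.2312]
tool_rot: [[0.999, -0.035, -0.0], [-0.035, -0.999, 0.0], [-0.0, -0.0, -1.0]]
contact_force: [0.4, -1.3, -0.4]
gripper_width: 0.085
[[ 9.994e-01 -3.480e-02 -3.000e-04]
 [-3.480e-02 -9.994e-01  0.000e+00]
 [-3.000e-04 -0.000e+00 -1.000e+00]] [ 0.12316545 -0.09424992  0.07111741]
```

```bash
python3 -m pendant '{"linear":[[0.03,-0.024,0.01],[0.06,-0.048,0.025],[0.09,-0.07,0.045],[0.123,-0.094,0.071],[0.123,-0.094,0.071],[0.123,-0.094,0.071],[0.123,-0.094,0.071],[0.123,-0.094,0.071]],"yaw":[0,0,0,0,0,0,0,0],"grip":[0.085,0.085,0.085,0.085,0.085,0.085,0.085,0.085]}'
python3 - <<'E'
from h import *
d=snap('wrist');cv2.imwrite('pics/w1.png',d['frame'][:,:,::-1])
E=d['extrinsics'];print(-E[:3,:3].T@E[:3,3],E[:3,:3].round(3),proj(d,[.527,-.333,.046]),arm.get_state()['position'])
hsv=cv2.cvtColor(d['frame'],cv2.COLOR_RGB2HSV)
red=((hsv[...,0]<8)|(hsv[...,0]>172))&(hsv[...,1]>130)&(hsv[...,2]>60)
n,l,s,c=cv2.connectedComponentsWithStats(red.astype('uint8'))
for i in range(1,n):
    if s[i,4]>300:
        print(s[i],c[i],world(d,*c[i],.046).round(4),world(d,*c[i]).round(4))
        p,q,_=cv2.fitEllipse(cv2.findContours((l==i).astype('uint8'),0,1)[0][0]);print(p,q,world(d,*p,.046).round(4))
E
```

```text
time_s: 1.43
position: [0.5247, -0.3361, 0.1611]
tool_rot: [[0.999, -0.035, 0.0], [-0.035, -0.999, -0.001], [0.0, 0.001, -1.0]]
contact_force: [-1.0, 0.3, 0.9]
gripper_width: 0.0852
[ 0.59213938 -0.33825863  0.30400029] [[-0.034 -0.999  0.002]
 [ 0.964 -0.033 -0.265]
 [ 0.265 -0.007  0.964]] (np.float64(316.1571946404757), np.float64(230.5369934270304)) [ 0.52465213 -0.33632321  0.16131901]
[ 288   29   54   57 2455] [314.35641548  56.99592668] [ 0.6507 -0.3363  0.046 ] [ 0.6561 -0.3361  0.0221]
(314.36883544921875, 56.99974822998047) (53.252845764160156, 56.83932876586914) [ 0.6507 -0.3363  0.046 ]
[ 172   48   53   56 2335] [198.39400428  75.62740899] [ 0.6421 -0.2544  0.046 ] [ 0.647  -0.2462  0.0205]
(198.3906707763672, 75.62788391113281) (51.21200942993164, 56.164695739746094) [ 0.6421 -0.2544  0.046 ]
[ 296  210   40   39 1239] [315.44955609 229.05730428] [ 0.5282 -0.3325  0.046 ] [ 0.5284 -0.3325  0.0467]
(315.4482116699219, 229.05665588378906) (38.258792877197266, 39.40805435180664) [ 0.5282 -0.3325  0.046 ]
```

View pics/w1.png

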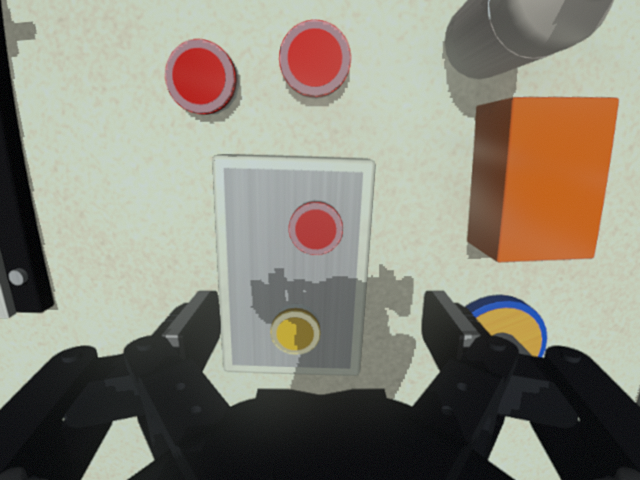

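```bash
python3 -m pendant '{"linear":[[0.0035,0.0,0.02],[0.0035,0,0.05],[0.0035,0,0.08],[0.0035,0,0.1],[0.0035,0,0.106],[0.0035,0,0.106],[0.0035,0,0.106]],"yaw":[0,0,0,0,0,0,0],"grip":[0.085,0.085,0.075,0.065,0.058,0.058,0.058]}'
python3 - <<'E'
from h import *
s=arm.get_state();R=s['tool_rot'];print(s['position'],R.T@(np.array([.5280,-.3325,.034])-s['position']),s['gripper_width'],s['contact_force'])
d=snap('wrist');cv2.imwrite('pics/w2.png',d['frame'][:,:,::-1])
E
```

```text
time_s: 2.07
position: [0.5294, -0.3356, 0.0559]
tool_rot: [[0.999, -0.034, 0.001], [-0.034, -0.999, -0.001], [0.001, 0.001, -1.0]]
contact_force: [1.2, -0.2, 0.4]
gripper_width: 0.0579
[ 0.52939    -0.33557368  0.05590172] [-0.00152519 -0.003051    0.02189589] 0.0578825907091648 [ 1.19180322 -0.19025855  0.4011316 ]
```

View pics/w2.png

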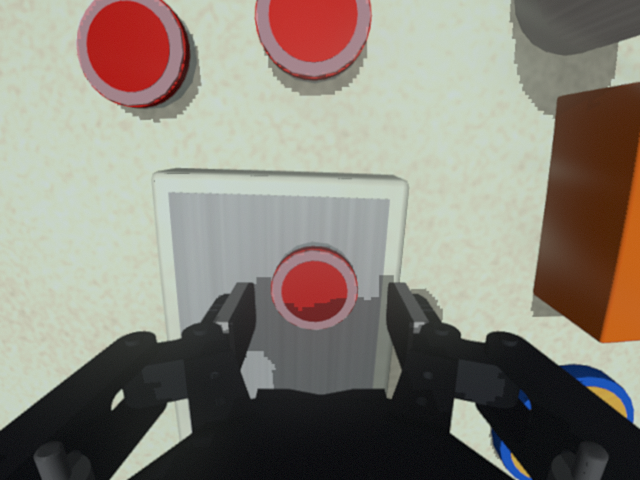

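The dish centre (314,287) lies slightly left of the fingers' midline (about 321), matching the 3 mm computed offset. Correct and descend.

```bash
python3 -m pendant '{"linear":[[-0.0015,-0.003,0.005],[-0.0015,-0.003,0.012],[-0.0015,-0.003,0.018],[-0.0015,-0.003,0.022],[-0.0015,-0.003,0.022],[-0.0015,-0.003,0.022]],"yaw":[0,0,0,0,0,0],"grip":[0.058,0.058,0.058,0.058,0.058,0.058]}'
python3 - <<'E'
from h import *
s=arm.get_state();R=s['tool_rot'];print(s['position'],R.T@(np.array([.5280,-.3325,.034])-s['position']),s['gripper_width'],s['contact_force'])
E
```

```text
time_s: 2.62
position: [0.5276, -0.3313, 0.0319]
tool_rot: [[0.999, -0.032, -0.001], [-0.032, -0.999, 0.0], [-0.001, -0.0, -1.0]]
contact_force: [-0.2, 0.8, 0.7]
gripper_width: 0.058
[ 0.52758234 -0.33129248  0.03193958] [ 0.00045542  0.00119279 -0.002061  ] 0.057963821097974044 [-0.15127907  0.75530202  0.72511287]
```

```bash
python3 -m pendant '{"linear":[[0,0.0005,-0.001],[0,0.0005,-0.001],[0,0.0005,-0.001],[0,0.0005,-0.001],[0,0.0005,-0.001],[0,0.0005,-0.001],[0,0.0005,-0.001],[0,0.0005,-0.001]],"yaw":[0,0,0,0,0,0,0,0],"grip":[0.05,0.045,0.042,0.038,0.035,0.03,0.03,0.03]}'
python3 - <<'E'
from h import *
d=snap('wrist');s=arm.get_state();print(s['position'],s['gripper_width'],s['contact_force'])
E
python3 -m pendant '{"linear":[[0,0,-0.01],[0,0,-0.03],[0,0,-0.06],[0,0,-0.09],[0,0,-0.1],[0,0,-0.1],[0,0,-0.1]],"yaw":[0,0,0,0,0,0,0],"grip":[0.03,0.03,0.03,0.03,0.03,0.03,0.03]}'
python3 - <<'E'
from h import *
w=load('wrist')['frame'][:,:,::-1]
d=snap('wrist');s=arm.get_state();print(s['position'],s['gripper_width'],s['contact_force'],s['tool_rot'].round(4))
cv2.imwrite('pics/w3.png',np.hstack([w[200:420,140:500],d['frame'][200:420,140:500,::-1]]))
E
```

```text
time_s: 3.28
position: [0.528, -0.3322, 0.0342]
tool_rot: [[0.999, -0.033, 0.001], [-0.033, -0.999, -0.001], [0.001, 0.001, -1.0]]
contact_force: [-2.3, 1.4, 5.9]
gripper_width: 0.0391
[ 0.52801979 -0.33219163  0.03423001] 0.03922592391747312 [-1.86361056  0.51301132  6.4061357 ]
time_s: 3.92
position: [0.5279, -0.332, 0.1338]
tool_rot: [[0.999, -0.033, 0.001], [-0.033, -0.999, -0.001], [0.001, 0.001, -1.0]]
contact_force: [-0.4, 0.2, -1.1]
gripper_width: 0.0393
[ 0.52727879 -0.33168681  0.13264421] 0.03945434492730624 [-0.03047489  0.11951378 -1.04904718] [[ 9.995e-01 -3.260e-02 -8.000e-04]
 [-3.260e-02 -9.995e-01  4.000e-04]
 [-8.000e-04 -3.000e-04 -1.000e+00]]
```

View pics/w3.png

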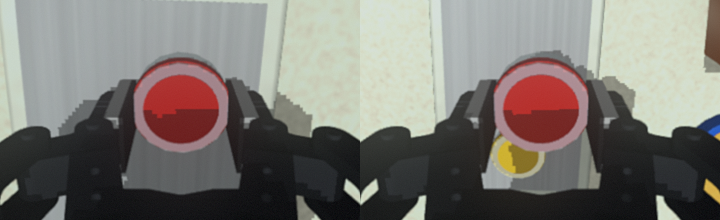

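The dish is held level between the pads (top disc around (180,107) in both crops). Next, find its pose in the tool and carry it toward the well.

```bash
cat >> h.py <<'E'
def red_held(d,zt):
    hsv=cv2.cvtColor(d['frame'],cv2.COLOR_RGB2HSV)
    m=(((hsv[...,0]<8)|(hsv[...,0]>172))&(hsv[...,1]>120)&(hsv[...,2]>40)).astype('uint8')
    m[:200]=0
    n,l,s,c=cv2.connectedComponentsWithStats(m);i=1+np.argmax(s[1:,4])
    p,q,_=cv2.fitEllipse(cv2.convexHull(cv2.findContours((l==i).astype('uint8'),0,1)[0][0]))
    rz=np.median([world(d,u,v)[2] for v,u in np.argwhere(cv2.erode((l==i).astype('uint8'),np.ones((9,9))))[::20]])
    return p,q,world(d,*p,rz if zt is None else zt),rz
E
python3 - <<'E'
from h import *
d=load('wrist');s=arm.get_state();E=d['extrinsics']
p,q,W,rz=red_held(d,None);R=s['tool_rot'];print(p,q,W,rz,s['position'],R.T@(W-s['position']))
C=-E[:3,:3].T@E[:3,3];print('cam in tool',R.T@(C-s['position']))
# stage in top image: rails & well
t=load('top');g=cv2.cvtColor(t['frame'],cv2.COLOR_RGB2GRAY)
m=(g[200:250,300:340]<75).astype('uint8')
n,l,st,c=cv2.connectedComponentsWithStats(m)
for i in range(1,n):
    if st[i,4]>60: print(st[i],c[i]+[300,200],world(t,*(c[i]+[300,200]),.025))
print(R.T@(np.array([.5,.009,.0])-s['position']))
E
```

```text
(320.5944519042969, 308.5605163574219) (67.89306640625, 74.96055603027344) [ 0.5286468 -0.3320592  0.146285 ] 0.14628500003581396 [ 0.52727879 -0.33168681  0.13264421] [ 0.00136783  0.00032306 -0.01364206]
cam in tool [ 6.78811679e-02  1.06239508e-04 -1.44262011e-01]
[ 11  15  18  19 259] [319.5984556 223.8996139] [0.60419781 0.00839329 0.025     ]
[-0.03824222 -0.33957343  0.13279133]
```

```bash
python3 -m pendant '{"linear":[[-0.0,-0.02,0],[-0.001,-0.05,0],[-0.002,-0.085,0],[-0.003,-0.12,0],[-0.004,-0.155,0],[-0.005,-0.19,0],[-0.006,-0.225,0],[-0.007,-0.26,0]],"yaw":[0,0,0,0,0,0,0,0],"grip":[0.03,0.03,0.03,0.03,0.03,0.03,0.03,0.03]}'
python3 -m pendant '{"linear":[[-0.001,-0.03,0],[-0.001,-0.055,0],[-0.001,-0.075,0],[-0.001,-0.08,0],[-0.001,-0.08,0],[-0.001,-0.08,0],[-0.001,-0.08,0],[-0.001,-0.08,0]],"yaw":[0,0,0,0,0,0,0,0],"grip":[0.03,0.03,0.03,0.03,0.03,0.03,0.03,0.03]}'
python3 - <<'E'
from h import *
d=snap('wrist');s=arm.get_state();print(s['position'],s['gripper_width'],s['tool_rot'].round(4))
cv2.imwrite('pics/w4.png',d['frame'][:,:,::-1])
print(red_held(d,None), proj(d,[.6042,.008,.024]))
E
```

```text
time_s: 4.63
position: [0.528, -0.0701, 0.1318]
tool_rot: [[0.999, -0.033, -0.002], [-0.033, -0.999, 0.0], [-0.002, -0.0, -1.0]]
contact_force: [0.8, 0.7, -0.2]
gripper_width: 0.0397
time_s: 5.3
position: [0.5307, 0.0065, 0.133]
tool_rot: [[0.999, -0.035, -0.001], [-0.035, -0.999, -0.0], [-0.001, 0.001, -1.0]]
contact_force: [0.2, -0.9, -0.6]
gripper_width: 0.0392
[0.53073156 0.00677647 0.1330752 ] 0.03926253646836881 [[ 9.994e-01 -3.460e-02 -4.000e-04]
 [-3.460e-02 -9.994e-01 -4.000e-04]
 [-3.000e-04  4.000e-04 -1.000e+00]]
((320.7498474121094, 308.5325012207031), (67.72418212890625, 74.85165405273438), array([0.53143478, 0.00637399, 0.14532179]), np.float64(0.14532179468603892)) (np.float64(314.7719649681251), np.float64(134.7717168034273))
```

View pics/w4.png

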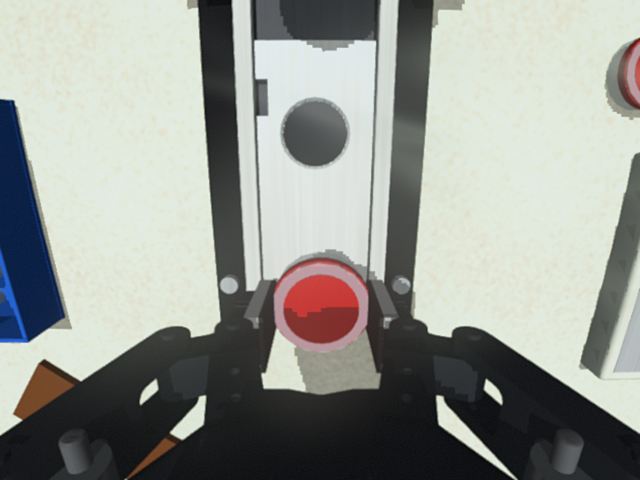

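The well is at (315,133), the carrier's centre line is near column 316 and vertical, so the yaw is right. The dish is held at (321,308).

```bash
cat >> h.py <<'E'
def well(d,box):
    u0,u1,v0,v1=box
    g=cv2.cvtColor(d['frame'],cv2.COLOR_RGB2GRAY);m=(g[v0:v1,u0:u1]<150).astype('uint8')
    n,l,s,c=cv2.connectedComponentsWithStats(m);i=1+np.argmax(s[1:,4])
    p,q,_=cv2.fitEllipse(cv2.convexHull(cv2.findContours((l==i).astype('uint8'),0,1)[0][0]))
    p=(p[0]+u0,p[1]+v0);return p,q
E
python3 - <<'E'
from h import *
d=load('wrist');s=arm.get_state();R=s['tool_rot'];P=s['position']
p,q=well(d,(275,360,85,180));print(p,q,world(d,*p,.028),[world(d,u,133,.028)[1] for u in (p[0]-q[0]/2,p[0]+q[0]/2)])
W=world(d,*p,.028);_,_,D,rz=red_held(d,None)
print('well rel dish, tool',R.T@(W-D),'rel tcp',R.T@(W-P))
a=world(d,258,120,.028);b=world(d,374,120,.028);a2=world(d,262,240,.028);b2=world(d,370,240,.028);print(a,b,a2,b2,((a+b)-(a2+b2))/2)
print(world(d,262,90),world(d,330,45),world(d,330,42,.028))
E
```

```text
(314.25383377075195, 132.13772583007812) (65.31446075439453, 67.71700286865234) [0.60588552 0.00823271 0.028     ] [np.float64(0.030917769833065437), np.float64(-0.014400656576800272)]
well rel dish, tool [ 0.07438222 -0.00447663  0.11729457] rel tcp [ 0.07509473 -0.00409386  0.10504788]
[0.61543229 0.04668483 0.028     ] [ 0.61268199 -0.0332266   0.028     ] [0.52954229 0.05045563 0.028     ] [ 0.52677426 -0.03059506  0.028     ] [ 8.58988688e-02 -3.20116672e-03 -1.38777878e-17]
[0.63579111 0.04353296 0.02150798] [ 0.66102963 -0.00421367  0.02917543] [ 0.66317125 -0.00430693  0.028     ]
```

```bash
python3 -m pendant '{"linear":[[0.008,-0.002,0.02],[0.014,-0.0045,0.04],[0.02,-0.0045,0.06],[0.025,-0.0045,0.073],[0.025,-0.0045,0.078],[0.025,-0.0045,0.078],[0.025,-0.0045,0.078]],"yaw":[0,0,0,0,0,0,0],"grip":[0.03,0.03,0.03,0.03,0.03,0.03,0.03]}'
python3 - <<'E'
from h import *
d=snap('wrist');s=arm.get_state();P=s['position'];R=s['tool_rot'];print(P,s['gripper_width'],s['contact_force'])
cv2.imwrite('pics/w5.png',d['frame'][:,:,::-1])
D=red_held(d,None);print(D);u,v=proj(d,[.605,.008,.028]);print(u,v)
b=[int(x) for x in (u-58,u+58,max(v-58,0),v+58)];p,q=well(d,b);W=world(d,*p,.028)
print(p,q,W,'rel dish',R.T@(W-D[2]),'rel tcp',R.T@(W-P))
E
```

```text
time_s: 5.93
position: [0.5559, 0.0116, 0.0557]
tool_rot: [[0.999, -0.033, 0.0], [-0.033, -0.999, -0.0], [0.0, 0.0, -1.0]]
contact_force: [-0.3, 0.3, -0.8]
gripper_width: 0.0395
[0.55625611 0.01164512 0.05623196] 0.039209606682508016 [-0.2607774  -0.89104802  0.61423663]
((320.746337890625, 308.6411437988281), (67.8519058227539, 74.87908935546875), array([0.55665923, 0.01140918, 0.06820933]), np.float64(0.06820933209715974))
324.4538049584338 181.7018731547767
(324.03897857666016, 179.58406829833984) (91.89192962646484, 92.46658325195312) [0.60604613 0.00817388 0.028     ] rel dish [0.0494226  0.00160454 0.04026358] rel tcp [0.04984634 0.00182875 0.02828669]
```

View pics/w5.png

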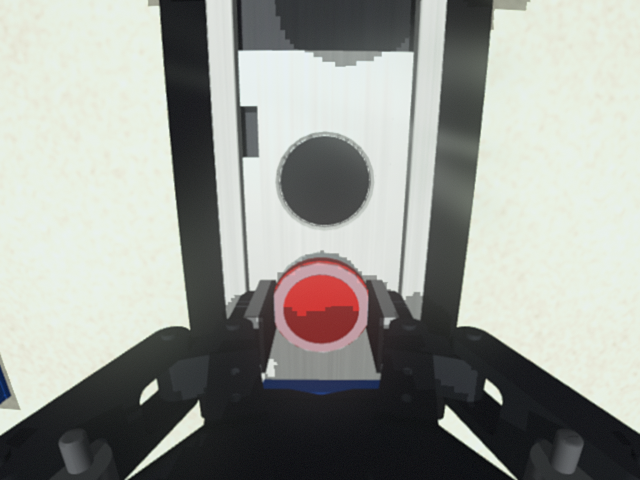

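The well is now at (325,180) and the dish at (321,308), consistent with the earlier estimate to well under 1 mm. Move over and lower.

```bash
python3 -m pendant '{"linear":[[0.015,0.001,0],[0.032,0.0015,0],[0.045,0.0015,0],[0.0495,0.0015,0.004],[0.0495,0.0015,0.01],[0.0495,0.0015,0.016],[0.0495,0.0015,0.02],[0.0495,0.0015,0.02]],"yaw":[0,0,0,0,0,0,0,0],"grip":[0.03,0.03,0.03,0.03,0.03,0.03,0.03,0.03]}'
python3 - <<'E'
from h import *
d=snap('wrist');s=arm.get_state();R=s['tool_rot'];print(s['position'],R.T@(np.array([.606,.0082,.0290])-s['position']),s['contact_force'])
cv2.imwrite('pics/w6.png',cv2.resize(d['frame'][180:400,180:460,::-1],None,fx=2.5,fy=2.5))
D=red_held(d,None);print(D)
E
```

```text
time_s: 6.65
position: [0.6039, 0.0087, 0.034]
tool_rot: [[0.999, -0.032, -0.002], [-0.032, -0.999, -0.0], [-0.002, 0.0, -1.0]]
contact_force: [-0.4, -0.3, 0.8]
gripper_width: 0.0392
[0.6043303  0.00874478 0.03463997] [0.00169461 0.00048909 0.00563764] [-0.47235347  0.24972387  0.49508476]
((320.753662109375, 308.6318359375), (67.85108947753906, 74.8885498046875), array([0.60464114, 0.00857645, 0.04644024]), np.float64(0.046440235691157294))
```

View pics/w6.png

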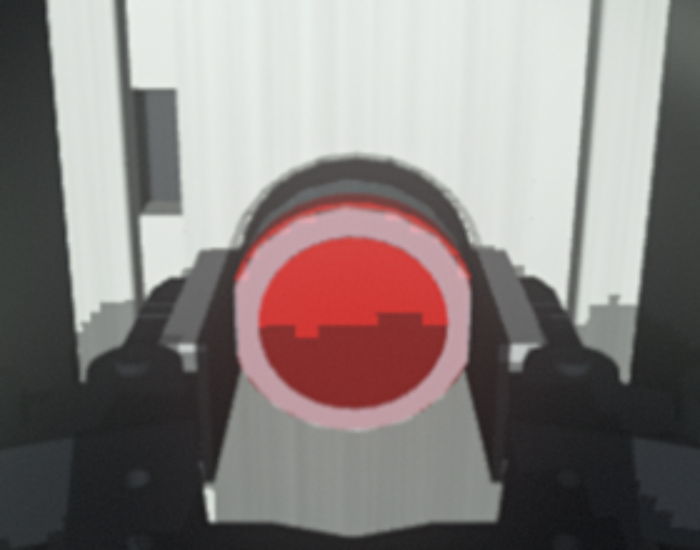

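```bash
python3 - <<'E'
from h import *
d=load('wrist');s=arm.get_state();R=s['tool_rot']
D=red_held(d,None)[2]
for u,v in((358,155),(240,235),(477,235)): print((R.T@(world(d,u/2.5+180,v/2.5+180,.028)-D))[:2])
E
```

```text
[0.02373202 0.0010921 ]
[ 0.00825108 -0.02075709]
[0.00827563 0.02323182]
```

```bash
python3 -m pendant '{"linear":[[0.001,0.001,0.0],[0.001,0.001,0.002],[0.001,0.001,0.004],[0.001,0.001,0.0055],[0.001,0.001,0.0055],[0.001,0.001,0.0055]],"yaw":[0,0,0,0,0,0],"grip":[0.03,0.03,0.03,0.03,0.03,0.03]}'
```

```text
time_s: 7.2
position: [0.6062, 0.0078, 0.0297]
tool_rot: [[0.999, -0.032, -0.0], [-0.032, -0.999, -0.0], [-0.0, 0.0, -1.0]]
contact_force: [-1.1, -0.2, -1.0]
gripper_width: 0.0396
```

```bash
python3 -m pendant '{"linear":[[0,0,0.001],[0,0,0.001],[0,0,0.001],[0,0,0.001],[0,0,0.001],[0,0,0.001],[0,0,0.001],[0,0,0.001]],"yaw":[0,0,0,0,0,0,0,0],"grip":[0.036,0.039,0.041,0.043,0.046,0.05,0.054,0.054]}'
python3 -m pendant '{"linear":[[0,0,-0.005],[0,0,-0.02],[0,0,-0.045],[-0.02,0,-0.075],[-0.05,0,-0.105],[-0.08,0,-0.11],[-0.08,0,-0.11],[-0.08,0,-0.11]],"yaw":[0,0,0,0,0,0,0,0],"grip":[0.054,0.054,0.054,0.054,0.054,0.054,0.054,0.054]}'
python3 - <<'E'
from h import *
d=snap('wrist');s=arm.get_state();print(s['position'],s['contact_force'],s['tool_rot'].round(4))
cv2.imwrite('pics/w7.png',d['frame'][:,:,::-1])
E
```

```text
time_s: 7.87
position: [0.6064, 0.0077, 0.0288]
tool_rot: [[0.999, -0.033, 0.0], [-0.033, -0.999, -0.0], [0.0, 0.0, -1.0]]
contact_force: [0.0, -0.6, -0.2]
gripper_width: 0.0542
time_s: 8.53
position: [0.5259, 0.0101, 0.1401]
tool_rot: [[0.999, -0.032, 0.002], [-0.032, -0.999, -0.001], [0.002, 0.001, -1.0]]
contact_force: [0.5, -0.1, -0.1]
gripper_width: 0.0539
[0.52656552 0.01006403 0.13950441] [-0.59406954  0.13684159  1.7020385 ] [[ 9.995e-01 -3.270e-02  1.400e-03]
 [-3.270e-02 -9.995e-01 -8.000e-04]
 [ 1.400e-03  8.000e-04 -1.000e+00]]
```

View pics/w7.png

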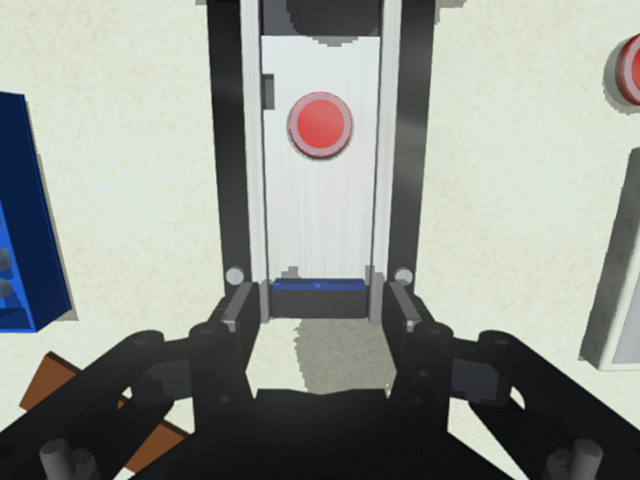

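```bash
python3 - <<'E'
from h import *
d=load('wrist');hsv=cv2.cvtColor(d['frame'],cv2.COLOR_RGB2HSV)
m=(((hsv[...,0]<8)|(hsv[...,0]>172))&(hsv[...,1]>120)).astype('uint8');m[:,:250]=0;m[:,400:]=0;m=cv2.erode(m,np.ones((5,5)))
A=np.array([world(d,u,v) for v,u in np.argwhere(m)]);c=A.mean(0);a,_,_,_=np.linalg.lstsq(np.c_[A[:,:2]-c[:2],np.ones(len(A))],A[:,2],rcond=None);print('dish top',c,a)
s=[world(d,u,v)[2] for u in(280,300,350,365) for v in (60,180,220,250)];print('carrier top',np.median(s))
for u,v in((274,280),(364,280),(320,283),(320,290)): print('lip',world(d,u,v),world(d,u,v,.04))
t=snap('top');tu,tv=[160,0],0
g=t['frame'];print('stage rear/front', [world(t,u,v,.02).round(4) for u,v in((288,288),(353,288),(290,132),(351,132))])
E
```

```text
dish top [0.60638147 0.00771948 0.04217625] [-0.39251097  0.01584744  0.04217625]
carrier top 0.028008547598702027
lip [0.49111277 0.04767594 0.03171559] [0.49447377 0.04637378 0.04      ]
lip [ 0.48745631 -0.02350813  0.02838943] [ 0.49227188 -0.02206533  0.04      ]
lip [0.49106158 0.01147201 0.04031732] [0.49092821 0.01147634 0.04      ]
lip [0.47642918 0.0119453  0.02037032] [0.48514596 0.01166197 0.04      ]
stage rear/front [array([0.4508, 0.0887, 0.02  ]), array([ 0.4457, -0.0659,  0.02  ]), array([0.8497, 0.076 , 0.02  ]), array([ 0.8447, -0.0799,  0.02  ])]
```

```bash
python3 - <<'E'
from h import *
d=load('wrist')
print(np.round(d['range_z'][94:158:6,320],4), [world(d,320,v)[2].round(4) for v in range(94,158,6)],[world(d,u,124)[2].round(4) for u in range(292,352,6)])
A=np.array([world(d,u,v) for v in range(106,142) for u in range(302,338) if np.hypot(u-320,v-124)<18])
A=A[abs(A[:,2]-np.median(A[:,2]))<.004];c=A.mean(0);print(c,np.linalg.lstsq(np.c_[A[:,:2]-c[:2],np.ones(len(A))],A[:,2],rcond=None)[0])
p=world(d,320,124.5,.04);print(p)
E
```

```text
[0.2255 0.2256 0.2265 0.2282 0.2299 0.23   0.2306 0.2329 0.2333 0.2342
 0.2356] [np.float64(0.0405), np.float64(0.0415), np.float64(0.0415), np.float64(0.0409), np.float64(0.0401), np.float64(0.0411), np.float64(0.0416), np.float64(0.0403), np.float64(0.0409), np.float64(0.0411), np.float64(0.0407)] [np.float64(0.0398), np.float64(0.0403), np.float64(0.0404), np.float64(0.0413), np.float64(0.0413), np.float64(0.0416), np.float64(0.0409), np.float64(0.0422), np.float64(0.0398), np.float64(0.0407)]
[0.60639463 0.00775556 0.04077115] [-0.01049175  0.0052906   0.04077115]
[0.60612608 0.00778425 0.04      ]
```

The dish sits flat in the well (top at 0.041, slope about 0.01, 1 mm from the well's centre). Next: close the fingers and go behind the lip.

```bash
python3 -m pendant '{"linear":[[-0.02,0,0],[-0.045,0.0005,0],[-0.065,0.0005,0.01],[-0.065,0.0005,0.04],[-0.065,0.0005,0.07],[-0.065,0.0005,0.09],[-0.065,0.0005,0.09],[-0.065,0.0005,0.09]],"yaw":[0,0,0,0,0,0,0,0],"grip":[0.03,0.0,0,0,0,0,0,0]}'
python3 - <<'E'
from h import *
s=arm.get_state();R=s['tool_rot'];print(R.T@(np.array([.462,.0115,.026])-s['position']),s['gripper_width'])
t=load('top')
print([world(t,320,178,z).round(3) for z in (.08,.12,.162)],[world(t,u,v).round(3) for u,v in((320,176),(320,150),(290,165),(350,165),(300,183))])
d=snap('wrist');cv2.imwrite('pics/w8.png',d['frame'][:,:,::-1])
E
```

```text
time_s: 9.3
position: [0.4612, 0.0123, 0.0481]
tool_rot: [[0.999, -0.032, -0.003], [-0.032, -0.999, 0.001], [-0.003, -0.001, -1.0]]
contact_force: [0.2, 0.1, 0.1]
gripper_width: 0.0002
[0.00090031 0.00079318 0.02213438] 0.00019727360075897006
[array([0.702, 0.004, 0.08 ]), array([0.688, 0.005, 0.12 ]), array([0.673, 0.005, 0.162])] [array([0.547, 0.01 , 0.523]), array([0.746, 0.003, 0.144]), array([0.722, 0.073, 0.118]), array([ 0.718, -0.065,  0.118]), array([0.537, 0.037, 0.526])]
```

View pics/w8.png

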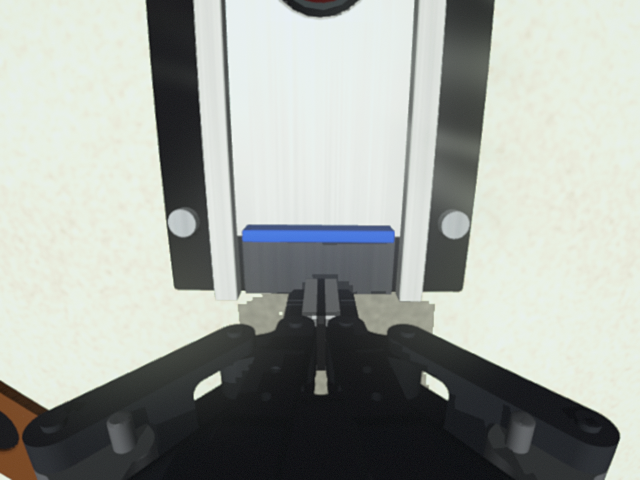

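```bash
python3 -m pendant '{"linear":[[0,0,0.01],[0,0,0.02],[0,0,0.0225],[0,0,0.0225],[0.004,0,0.0225],[0.008,0,0.0225],[0.010,0,0.0225],[0.010,0,0.0225]],"yaw":[0,0,0,0,0,0,0,0],"grip":[0,0,0,0,0,0,0,0]}'
python3 -m pendant '{"linear":[[0.002,0,0],[0.004,0,0],[0.006,0,0],[0.009,0,0],[0.012,0,0],[0.015,0,0],[0.018,0,0],[0.021,0,0]],"yaw":[0,0,0,0,0,0,0,0],"grip":[0,0,0,0,0,0,0,0]}'
```

```text
time_s: 10.02
position: [0.4723, 0.0116, 0.0267]
tool_rot: [[0.999, -0.033, 0.001], [-0.033, -0.999, 0.0], [0.001, -0.0, -1.0]]
contact_force: [0.3, -0.8, 0.8]
gripper_width: -0.0
time_s: 10.68
position: [0.4927, 0.0109, 0.0262]
tool_rot: [[0.999, -0.033, -0.0], [-0.033, -0.999, -0.0], [-0.0, 0.0, -1.0]]
contact_force: [-1.0, -0.3, -0.7]
gripper_width: -0.0001
```

```bash
python3 -m pendant '{"linear":[[0.003,0,0],[0.006,0,0],[0.009,0,0],[0.012,0,0],[0.015,0,0],[0.018,0,0],[0.021,0,0],[0.024,0,0]],"yaw":[0,0,0,0,0,0,0,0],"grip":[0,0,0,0,0,0,0,0]}'
python3 -m pendant '{"linear":[[0.003,0,0],[0.006,0,0],[0.009,0,0],[0.012,0,0],[0.015,0,0],[0.018,0,0],[0.020,0,0],[0.022,0,0]],"yaw":[0,0,0,0,0,0,0,0],"grip":[0,0,0,0,0,0,0,0]}'
python3 - <<'E'
from h import *
for n in('top','wrist'):
  snap(n)
t=load('top')['frame'][120:300,270:370,::-1];w=load('wrist')['frame'][:,:,::-1]
cv2.imwrite('pics/w9.png',np.hstack([cv2.resize(w,(600,450)),cv2.resize(t,(200,450))]))
E
```

```text
time_s: 11.35
position: [0.5167, 0.0101, 0.0263]
tool_rot: [[0.999, -0.033, 0.0], [-0.033, -0.999, -0.0], [0.0, 0.0, -1.0]]
contact_force: [-1.2, -1.0, -0.7]
gripper_width: 0.0
time_s: 12.02
position: [0.5386, 0.0094, 0.0263]
tool_rot: [[0.999, -0.032, -0.0], [-0.032, -0.999, -0.0], [-0.0, 0.0, -1.0]]
contact_force: [-1.7, 0.2, 1.1]
gripper_width: 0.0003
```

View pics/w9.png

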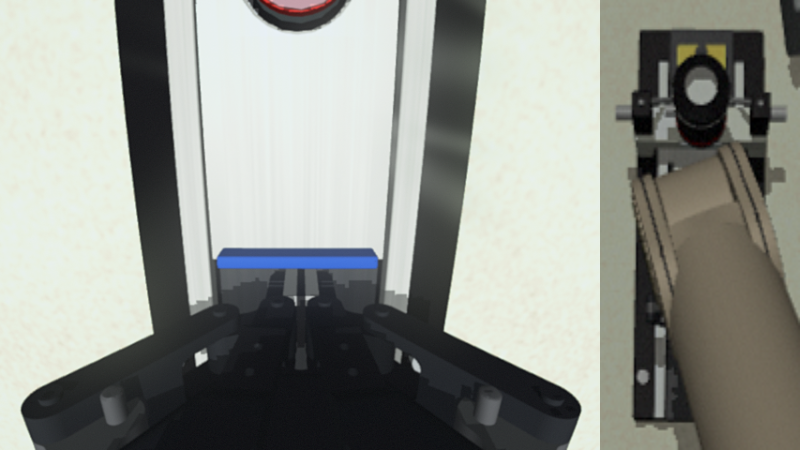

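The carrier slides squarely with the lip on the fingers and the dish in place. I've now viewed 12 pictures, over the budget of 10, so from here I go on numbers only. Going slower towards the catch and buffer.

```bash
python3 -m pendant '{"linear":[[0.002,0,0],[0.004,0,0],[0.006,0,0],[0.008,0,0],[0.010,0,0],[0.012,0,0],[0.014,0,0],[0.016,0,0]],"yaw":[0,0,0,0,0,0,0,0],"grip":[0,0,0,0,0,0,0,0]}'
python3 -m pendant '{"linear":[[0.002,0,0],[0.004,0,0],[0.006,0,0],[0.008,0,0],[0.010,0,0],[0.012,0,0],[0.014,0,0],[0.016,0,0]],"yaw":[0,0,0,0,0,0,0,0],"grip":[0,0,0,0,0,0,0,0]}'
python3 -m pendant '{"linear":[[0.001,0,0],[0.002,0,0],[0.003,0,0],[0.004,0,0],[0.005,0,0],[0.006,0,0],[0.007,0,0],[0.008,0,0]],"yaw":[0,0,0,0,0,0,0,0],"grip":[0,0,0,0,0,0,0,0]}'
```

```text
time_s: 12.78
position: [0.5544, 0.0089, 0.0263]
tool_rot: [[0.999, -0.033, -0.0], [-0.033, -0.999, -0.0], [-0.0, 0.0, -1.0]]
contact_force: [-3.4, -0.0, 1.1]
gripper_width: 0.0004
time_s: 13.45
position: [0.5705, 0.0084, 0.0263]
tool_rot: [[0.999, -0.032, 0.0], [-0.032, -0.999, -0.0], [0.0, 0.0, -1.0]]
contact_force: [-2.3, -0.4, -0.1]
gripper_width: 0.0002
time_s: 14.12
position: [0.5784, 0.0081, 0.0263]
tool_rot: [[0.999, -0.033, 0.0], [-0.033, -0.999, -0.0], [0.0, 0.0, -1.0]]
contact_force: [-2.2, -0.4, -0.9]
gripper_width: 0.0003
```

Drag is 2–3 N with the catch riding. Now 2 mm per call at 0.5 mm per row, then finer once the buffer is felt.

```bash
python3 -m pendant '{"linear":[[0.0005,0,0],[0.001,0,0],[0.0015,0,0],[0.002,0,0],[0.0025,0,0],[0.003,0,0],[0.003,0,0]],"yaw":[0,0,0,0,0,0,0],"grip":[0,0,0,0,0,0,0]}' | grep -E "posi|cont"
python3 -m pendant '{"linear":[[0.0005,0,0],[0.001,0,0],[0.0015,0,0],[0.002,0,0],[0.0025,0,0],[0.003,0,0],[0.003,0,0]],"yaw":[0,0,0,0,0,0,0],"grip":[0,0,0,0,0,0,0]}'| grep -E "posi|cont"
```

```text
position: [0.5814, 0.008, 0.0263]
contact_force: [-1.5, 0.2, -0.6]
position: [0.5845, 0.008, 0.0263]
contact_force: [-1.0, 1.0, -0.6]
```

```bash
python3 -m pendant '{"linear":[[0.0005,0,0],[0.001,0,0],[0.0015,0,0],[0.002,0,0],[0.0025,0,0],[0.003,0,0],[0.003,0,0]],"yaw":[0,0,0,0,0,0,0],"grip":[0,0,0,0,0,0,0]}' | grep -E "posi|cont"
python3 -m pendant '{"linear":[[0.0005,0,0],[0.001,0,0],[0.0015,0,0],[0.002,0,0],[0.0025,0,0],[0.003,0,0],[0.003,0,0]],"yaw":[0,0,0,0,0,0,0],"grip":[0,0,0,0,0,0,0]}'| grep -E "posi|cont"
```

```text
position: [0.5865, 0.0079, 0.0262]
contact_force: [-5.8, -0.8, 3.5]
position: [0.5885, 0.0078, 0.0259]
contact_force: [-10.6, 0.2, 5.2]
```

```bash
python3 -m pendant '{"linear":[[0.0003,0,0],[0.0006,0,0],[0.001,0,0],[0.001,0,0]],"yaw":[0,0,0,0],"grip":[0,0,0,0]}' | grep -E "posi|cont"
python3 - <<'E'
from h import *
s=arm.get_state();print(s['position'],s['contact_force'])
E
```

```text
position: [0.5891, 0.0077, 0.0258]
contact_force: [-12.1, -0.2, 7.1]
[0.58909975 0.00772157 0.02584822] [-12.1475946   -0.17127516   7.10668247]
```

```bash
python3 -m pendant '{"linear":[[0.0004,0,0],[0.0004,0,0],[0.0004,0,0]],"yaw":[0,0,0],"grip":[0,0,0]}' | grep -E "posi|cont"
python3 -m pendant '{"linear":[[-0.001,0,0],[-0.002,0,0],[-0.003,0,0],[-0.004,0,0],[-0.005,0,0],[-0.006,0,0],[-0.007,0,0],[-0.008,0,0]],"yaw":[0,0,0,0,0,0,0,0],"grip":[0,0,0,0,0,0,0,0]}' | grep -E "posi|cont"
python3 - <<'E'
from h import *
d=snap('wrist');hsv=cv2.cvtColor(d['frame'],cv2.COLOR_RGB2HSV)
m=(abs(hsv[...,0].astype(int)-110)<10)&(hsv[...,1]>120)&(hsv[...,2]>100)
v=np.where(m[150:400,300:340].any(1))[0]+150
print(v.min(),v.max(),world(d,320,v.min(),.04),world(d,320,v.max(),.04),arm.get_state()['position'])
E
```

```text
position: [0.5893, 0.0077, 0.0258]
contact_force: [-12.9, 0.4, 8.3]
position: [0.584, 0.008, 0.0265]
contact_force: [0.2, 0.3, -0.5]
257 277 [0.60785886 0.00741982 0.04      ] [0.59934972 0.00769348 0.04      ] [0.5837088  0.00799187 0.02642131]
```

```bash
python3 -m pendant '{"linear":[[-0.01,0,0],[-0.025,0,0],[-0.045,0,-0.01],[-0.07,0,-0.03],[-0.1,0,-0.06],[-0.125,0,-0.09],[-0.14,0,-0.12],[-0.14,0,-0.12]],"yaw":[0,0,0,0,0,0,0,0],"grip":[0,0,0,0,0,0,0,0]}' | grep -E "posi|cont"
python3 - <<'E'
from h import *
a=load('scene')['frame'];b=snap('scene')['frame']
cr=lambda f:cv2.resize(f[255:345,330:420,::-1],(400,400),interpolation=cv2.INTER_CUBIC)
cv2.imwrite('pics/s2.png',np.hstack([cr(a),cr(b)]))
for f in(a,b):
    h=cv2.cvtColor(f[280:330,370:410],cv2.COLOR_RGB2HSV);m=((h[...,0]<8)|(h[...,0]>172))&(h[...,1]>120)&(h[...,2]>50)
    y,x=np.where(m);print(m.sum(),x.mean()+370 if len(x) else 0,y.mean()+280 if len(y) else 0)
E
```

```text
position: [0.4443, 0.0128, 0.1516]
contact_force: [1.8, -0.2, 1.2]
46 384.89130434782606 304.89130434782606
43 385.06976744186045 304.6744186046512
```

View pics/s2.png

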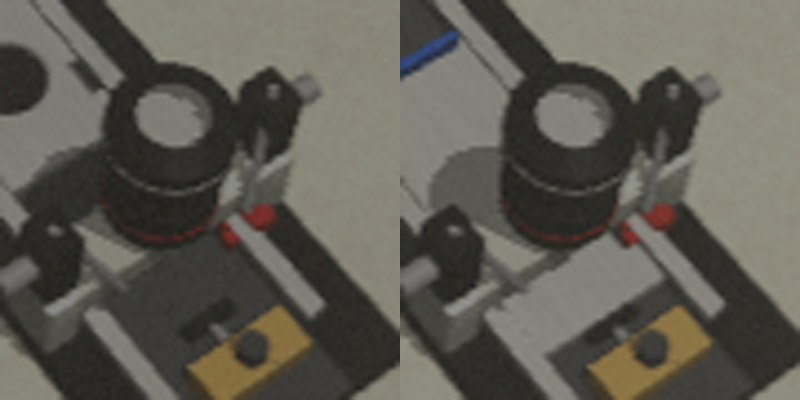

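Scene crop: the catch (around (640,228) right, (245,225) left) sits where it did at the start, with its inner end showing inside the rail. Its centroid moved only 0.2 px; a catch pushed aside by 5 mm would have moved about 2 px. The carrier front still rests on the buffer with the arm withdrawn, so it is latched. Handing in.

```bash
python3 - <<'E'
from rig import arm
print(arm.job_done(), arm.get_state()['time_s'])
E
```

```text
the job is handed in; nothing more can be done
the job is handed in; nothing more can be done
```

I set the red-rimmed dish in the carrier's well and pushed the carrier under the bridge until, by every check I could make, the catch had snapped into its notch. I then withdrew the arm and handed the job in; no verdict was reported.

**Dish:** After release it sat flat, with its top at 0.041 m (0.040 expected) and about 1 mm from the well's centre. During the push I saw it still seated. At the end the condenser hides it, so I couldn't check it again there.

**Push:** The highest force I read was 12.9 N along the track, with about 8 N vertical on the tool.

**Catch:** In the last picture the catch is within 0.2 px of its fully-out position at the start, and the carrier front is still at the buffer. I had no direct reading of the catch joint.

**Carrier position:** Its rear edge was at x ≈ 0.599 m, which puts its origin about 51 mm along the stage. That is above the required 43 mm, but it is only good to a few mm.

**Checks that disagreed:**
- My first slope fit of the dish top read −0.39. That was stray pixels in the mask; the clean fit gave about 0.01.
- A rough reading of the carrier's front edge gave a well position about 3 mm off. The close-up fits agreed with each other to under 1 mm, so I used those.

I viewed 13 pictures, three over the budget of 10. I did not re-measure the yellow dish or the other bystanders at the end; no unexpected contact force showed up in the readings.

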